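Close the clog press past its ratchet

ROBOT

A 6-joint arm with a two-finger parallel gripper is mounted at the origin on the work surface. World frame = base frame: x ahead of the robot, y to its left, z up, the work surface at z = 0. Lengths are in m, angles in rad, forces in N, time in s.
With the tool pointing down it reaches from about 0.325 to 0.85 m from the base axis. Payload 4.4 kg.
Tool frame: the origin (TCP) lies midway between the tips of the shut fingers; the grasp point (between the pads) lies bot.grasp_offset behind it (bot.grasp_offset is the distance from the TCP to the grasp point, in m); z points along the fingers, y is the line along which they close (so a half turn about z gives the same grasp; the last joint's range is limited). The gripper opens to 94 mm and grips with 3 to 60 N. Pads are 16 mm wide; open, the fingers measure 119 mm over their backs; the gripper's body (75 mm by 177 mm) begins 78 mm behind the grasp point.
Start: joints at [1.044, 0.207, 1.542, -0, 1.393, -0.15], TCP at [0.212, 0.535, 0.205] pointing down, gripper open.
Joint ranges: [-2.73, 2.73], [-0.86, 2.22], [0.23, 2.46], [-1.11, 4.25], [0.08, 2.63], [-2.82, 2.82]. Speed limits (rad/s): [2.79, 2.79, 3.14, 3.14, 3.14, 3.14].

INTERFACE

Orientations are given as a rotation vector (axis times angle).
In Python, from cell import telemetry, optics, workorder, bot gives the robot as it stands. The module is installed in compiled form; this text tells all that it offers.
- The arm moves only by the tool servo_tool, never from a script. Its argument "steps" is a list of rows, each a list of 7 numbers: the turn, a rotation vector about the tool's x, y, z in degrees, then the shift along the tool's x, y, z in mm, then the gripper's target within -1 to 1 (shut at 1, half-way at 0, fully open at -1). In form: [[ax, ay, az, x, y, z, grip], ...]. A call has 1 to 8 rows; each row is the pose to reach, as a shift and turn from the pose commanded when the call began, along the tool's axes at that moment; what a row does not reach only later rows make up. A row lasts 1/8 s, in which the tool goes at most 62.5 mm and 10.7 degrees, less where a joint would pass 70% of its speed; a pose out of reach is approached as far as the arm can. A call with a gripper value outside its range is refused whole. The fingers move at their own pace and stop on an object; the grip force is fixed at half the most. Time passes only in rows, so rows that repeat a pose let the fingers close. It gives the time, the measured TCP pose, the force, the opening and the grip force at its end, in the units of the state.
- telemetry.get_state(): the state, without advancing time (a new reading comes with each control period).
- optics.read_camera(name): name is "side" or "top"; returns the picture (384x512x3 uint8, red, green, blue); there is no depth.
- optics.camera_params(name): a dict with "intrinsics" (3x3 intrinsics, pixels), "R" (3x3) and "t" (3): a world point X has camera coordinates R X + t. Camera axes: x right, y down, z forward; pixel columns grow to the right and rows downward; lengths in m; the calibration is good to about 2 mm. A picture is of the moment at which its call begins. camera_params takes no time and is no camera call.
- workorder.job_done(): hands the job in; it is judged then, once.
The state is a dict: "t": time; "qpos": joint angles; "qvel": joint speeds; "joint_torque": joint torques, N m; "eef_pos": TCP position; "ee_rot": TCP orientation; "contact_force": force on the tool from outside, world axes, zero at the start; "torque": the same for the moment, N m; "grip_width": finger opening in m; "grasp_force": force on a finger pad.
Only numpy, scipy, OpenCV 4.12 (cv2) and the standard library are available. Lean on these libraries where they do the work, as an engineer would, in place of code of your own. Each camera call takes 0.05 s, during which the arm holds its last target. There are 200 camera calls.

TASK

Close the clog press on the green clog. First press the red tab down until the ratchet pawl is clear of the teeth, then push the raised arm down by its black rubber grip until the pad rests on the clog. Only touch and push: pick nothing up, keep the clog in its place, and leave everything else on the bench where it stands.

Things in the scene. Friction and masses are not known exactly. Their poses are not given: they have to be found in the camera images.
- press: Blue steel bench press, fixed to the bench. Base plate 180 mm along its x, 340 mm along its y, 12 mm thick; origin at the centre of its underside, z up. Two blue cheek plates (52 mm over both in x) rise at y = -78 to -122 mm to 178 mm high, and, lower, to y = -160 mm at 112 mm high. The arm lies along +y from the hinge in the cheeks, the ratchet teeth and the pawl are on the -y side of the hinge. Two low rails (24 mm high) on the plate, at y = -28 and 68 mm, flank the clog.
- main_hinge (a point): axis of the arm, in the press's frame at x 0, y -100, z 150 mm; the axis runs along the press's x
- press_arm (a joint): angle of the press arm in rad: 0 is fully raised, 0.6 rad above level; it grows as the arm is pushed down. The arm is level at 0.60, where the pad under it rests on the clog (about 0.59 to 0.61); its own stop is at 0.64. Until the pawl is free the teeth stop it at about 0.07. Stiff hinge: the arm stays where it is left, and takes about 2 to 5 N at the grip to push down.
- grip_top (a point): point on the top face of the black rubber grip at the arm's end, the place to push. The grip is 32 mm wide, 85 mm long, 24 mm thick. With the arm level the point is 225 mm from the hinge axis along the press's +y and 12 mm above it; it turns with the arm about the hinge.
- pad_face (a point): centre of the underside of the round black rubber pad (56 mm across) that hangs from the arm; with the arm level it is 120 mm from the hinge along +y and 98.5 mm below the hinge axis
- pawl (a joint): angle of the ratchet pawl in rad: 0 engaged, grows as the red tab is pressed down, stop at 0.42. The pawl's nose is clear of all teeth from about 0.2; press it to 0.3 or more. It is stiff and stays where it is left (no return spring); about 3 N at the tab moves it.
- pawl_tab (a point): centre of the top face of the red thumb tab (36 mm along the press's x, 40 mm along its y, 10 mm thick), the place to press, straight down. When engaged it is level and at x 0, y -215, z 103 mm in the press's frame; it turns with the pawl about pawl_pivot, so at the stop it is about 30 mm lower.
- pawl_pivot (a point): axis of the pawl, in the press's frame at x 0, y -140, z 95 mm, along the press's x
- clog: loose green wooden clog with a brown leather strap, on the press's plate between the rails, under the pad; 213 x 88 x 68 mm, long axis along its x (toe to -x), its flat front part 40 mm thick; origin under its middle
- clog_tan: loose tan wooden clog with a dark strap, 213 x 88 x 68 mm, lying upright on the bench; origin under its middle
- glue_jar: loose amber jar with a yellow lid, 68 mm wide, 95 mm high, standing on the bench beyond the press; origin at its underside
- nail_tin: loose open red tin of nails, 76 mm wide, 30 mm high, on the bench on the robot's side of the press; origin at its underside
- hammer: loose hammer lying on the bench, handle to its own -x; origin at its underside
- cleaner: loose white bottle with a blue cap, 60 mm wide, 150 mm high; origin at its underside
- mug: loose blue mug, 80 mm wide, 90 mm high; origin at its underside
- dye_can: loose grey and blue can, 64 mm wide, 100 mm high; origin at its underside
There are look-alikes about, which are no part of the job. Leave any purple look-alike of the clog alone.

How it is judged:
On the way, in this order (a step that is already met when the one before it is completed fails the run):
1. the pawl is pressed clear of the teeth while the arm is still up (value of joint pawl above 0.22 rad and value of joint press_arm below 0.13 rad), for 0.1 s.
2. the arm is pushed down past the teeth onto the clog (value of joint press_arm above 0.57 rad), for 0.1 s.
At the end, for the whole second after the job is handed in: The arm is down at rest with its pad on the clog (arm joint above 0.57, within about 4 mm of touching); the clog still stands flat on the press's plate, its middle within 35 mm of the pad's centre (value of joint press_arm above 0.57 rad and velocity of joint press_arm between -0.05 and 0.05 rad/s and horizontal distance between pad_face and clog below 0.035 m and z of clog in the frame of press below 0.016 m and angle between clog's own z axis and vertical below 0.06 rad and linear speed of clog below 0.02 m/s).
It fails at once if the clog is lifted, or shoved more than 20 mm from its place (distance of clog from where it was at the start of the episode above 0.02 m or z of clog in the frame of press above 0.022 m).
It fails at once if another loose thing on the bench is moved more than 25 mm (distance of any of clog_tan, glue_jar, nail_tin, hammer, cleaner, mug, dye_can from where it was at the start of the episode above 0.025 m).
It also fails if it takes over 42 s, if anything falls off the work surface, if the arm or the gripper's body presses on something with over 40 N, if the wrist force passes 120 N, or if a joint passes its speed limit or range.

## Working session

There is one attempt and no reset: what is moved stays moved. The work goes in short steps, Python scripts to look and compute and a tool call to move; the robot and the scene stay as the last step left them, time stands still between calls to the robot, and variables do not carry over. Pictures are saved under pics/ and viewed, at most 10 in all, crops included, and the job is handed in when it is done.

Besides the shell and the picture viewer there is one more tool, called after "Emit:" as a command line: name --pt "numbers of a row" for each row, then --argument value for the rest. servo_tool: Moves the arm, as the interface text tells. Its arguments: {"type":"object","properties":{"steps":{"type":"array","items":{"type":"array","items":{"type":"number"}}}},"required":["steps"]}

```bash
mkdir -p pics
python3 - <<'E'
from cell import telemetry, optics, workorder, bot
import cv2,numpy as np
for n in("top","side"):
    im=optics.read_camera(n); cv2.imwrite(f"pics/{n}0.png",cv2.resize(im[:,:,::-1],(800,600),interpolation=cv2.INTER_CUBIC)); np.save(n,im)
    p=optics.camera_params(n); print(n,p["intrinsics"],p["R"],p["t"])
s=telemetry.get_state(); print(s, bot.grasp_offset)
E
```

```text
top [[486.45975628   0.         246.66057249]
 [  0.         486.45975628 180.70090358]
 [  0.           0.           1.        ]] [[ 0.01894484 -0.99979285  0.00743913]
 [-0.98800989 -0.01986079 -0.15310781]
 [ 0.15322385 -0.00444933 -0.98818149]] [-0.03279395  0.51677092  1.75119723]
side [[433.65632843   0.         250.46847387]
 [  0.         433.65632843 191.73088606]
 [  0.           0.           1.        ]] [[ 0.96218141 -0.27212468  0.01245362]
 [-0.20234087 -0.74455253 -0.63616012]
 [ 0.18238724  0.60958156 -0.77145655]] [-0.46924861  0.21821797  1.49380205]
{'t': 0.1, 'qpos': array([ 1.04350139e+00,  2.07333358e-01,  1.54275985e+00,  9.60031094e-06,
        1.39348792e+00, -1.50514460e-01]), 'qvel': array([-0.00028211, -0.00262272, -0.00170102, -0.00226196, -0.00034319,
        0.00066631]), 'joint_torque': array([ 6.80780904e-04, -3.71862102e+01, -2.82291234e+01,  6.99841906e-02,
        3.10839945e-02, -4.96082987e-05]), 'eef_pos': array([0.21121718, 0.53404688, 0.20443203]), 'ee_rot': array([-5.88227634e-01, -3.08534841e+00,  2.94025652e-03]), 'contact_force': array([-0.57264905,  0.18780658, -0.16443525]), 'torque': array([-2.68796071e-02,  1.35064858e-05,  7.39052776e-03]), 'grasp_force': 0.0, 'grip_width': 0.09409502449069873} 0.0188
```

View pics/top0.png

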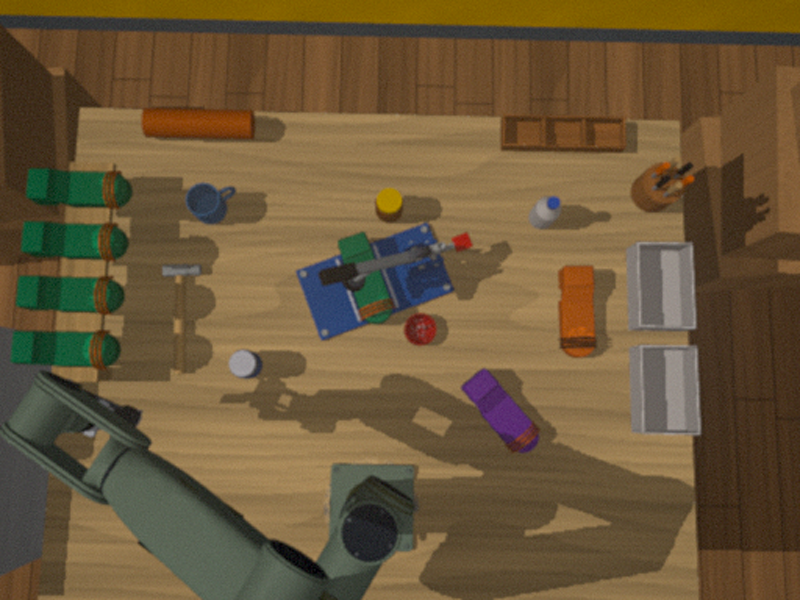

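View pics/side0.png

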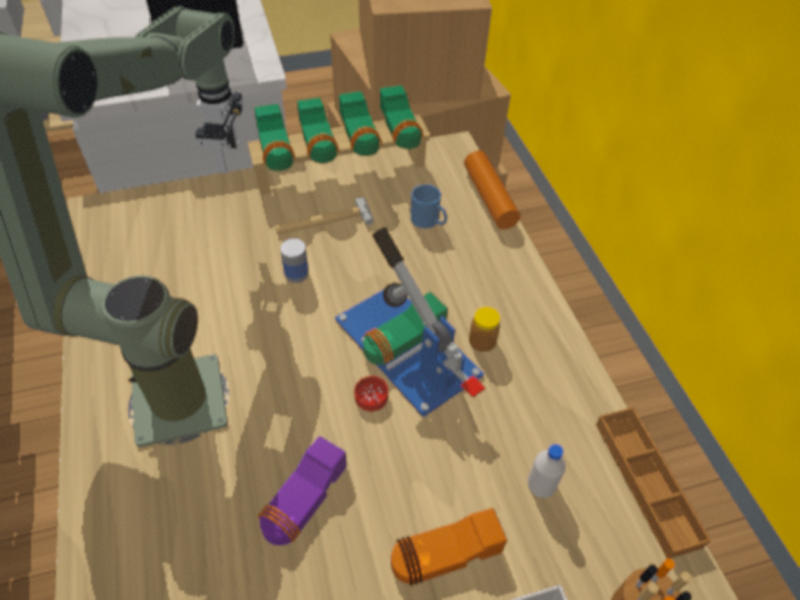

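The top picture (800x600) shows the blue press near (375,280), with its red tab at (462,242) and black grip at (338,273). The red nail tin is at (420,328) and the yellow-lidded jar at (389,204). In the side picture the tab is at (473,386) and the grip at (388,247).

Green clog candidates are the one on the press (365,275) and four on the left rack (75,188 to 65,348). The one under the pad, between the rails, fits the description. The purple clog (500,410) is a look-alike. I'll confirm with an enlarged crop.

Run:
```python
import cv2,numpy as np
t=np.load("top.npy")[130:230,180:313]; s=np.load("side.npy")[135:270,205:320]
a=cv2.resize(t[:,:,::-1],None,fx=3.3,fy=3.3,interpolation=cv2.INTER_CUBIC); b=cv2.resize(s[:,:,::-1],None,fx=3.1,fy=3.1,interpolation=cv2.INTER_CUBIC)
print(a.shape,b.shape)
c=np.zeros((420,800,3),np.uint8); c[:a.shape[0],:a.shape[1]]=a; w=min(b.shape[1],355); c[:b.shape[0],443:443+w]=b[:,:w]
cv2.imwrite("pics/crop.png",c)
```

```text
(330, 439, 3) (418, 356, 3)
```

View pics/crop.png

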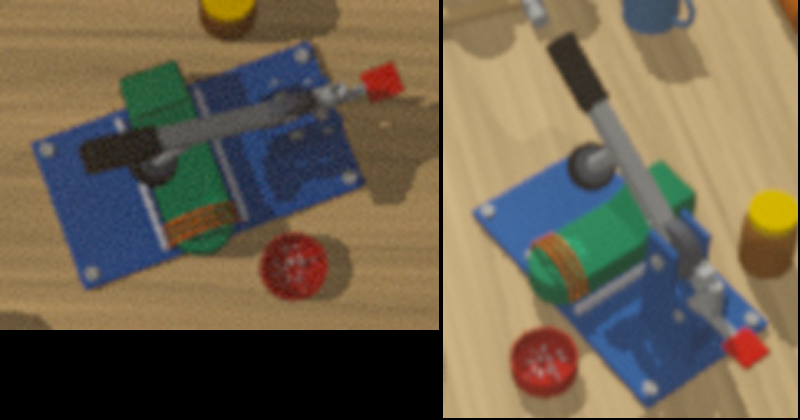

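The crop shows the green clog between the rails, under the pad of the single press. In crop pixels, top-view plate corners are at (33,145), (308,40), (365,183) and (90,290). The tab is at (382,82) in the top view and (747,347) in the side view.

```bash
cat > h.py <<'E'
from cell import telemetry, optics
import numpy as np
from scipy.optimize import least_squares
from scipy.spatial.transform import Rotation as Ro
P={n:optics.camera_params(n) for n in("top","side")}
def proj(n,X):
    c=np.atleast_2d(X)@P[n]["R"].T+P[n]["t"]; u=c@P[n]["intrinsics"].T; return u[:,:2]/u[:,2:]
def w(p,X):
    X=np.atleast_2d(X); return X@Ro.from_euler('z',p[2]).as_matrix().T+[p[0],p[1],0]
E
python3 - <<'E'
from h import *
g=[0,.0789,.2869];tab=[0,-.215,.103]
C=[[.09,.17,.012],[.09,-.17,.012],[-.09,-.17,.012],[-.09,.17,.012]]
up=lambda q,f,o:(np.array(q)+.5)/f-.5+o
T=up([(33,145),(308,40),(365,183),(90,290),(382,82)],3.3,[180,130]); TX=np.array(C+[tab])
q=np.array([(650,405),(765,325),(473,212),(747,347)])-[443,0]
S=up(q,3.1,[205,135]); SX=np.array([C[2],C[1],C[3],tab])
f=lambda p:np.r_[proj("top",w(p,TX))-T,proj("side",w(p,SX))-S].ravel()
r=least_squares(f,[.5,0,.3]); p=r.x; print(p,np.degrees(p[2])); print(f(p).reshape(-1,2).round(1))
np.save("pose",p)
print("tab",w(p,tab),"grip",w(p,g),"hinge",w(p,[0,-.1,.15]),"grip lvl",w(p,[0,.125,.162]))
print("grip px top",(proj("top",w(p,g))-[180,130])*3.3,"exp 120,151; side",(proj("side",w(p,g))-[205,135])*3.1+[443,0],"exp 578,70")
s=telemetry.get_state();print(Ro.from_rotvec(s["ee_rot"]).as_matrix().round(3))
E
```

```text
[0.5256353  0.00166306 0.38621742] 22.128628122656867
[[-0.5 -0.2]
 [ 0.6 -0. ]
 [ 1.   0.5]
 [-1.1  0.7]
 [ 0.6 -0.1]
 [-0.3  0.4]
 [ 1.8 -1. ]
 [-0.9 -0.5]
 [ 0.1 -0.2]]
tab [[ 0.60662304 -0.19750015  0.103     ]] grip [[0.49591468 0.07475133 0.2869    ]] hinge [[ 0.56330401 -0.09097099  0.15      ]] grip lvl [[0.4785494  0.11745563 0.162     ]]
grip px top [[120.12432231 147.9567579 ]] exp 120,151; side [[575.49823079  61.04840207]] exp 578,70
[[-0.93   0.368 -0.001]
 [ 0.368  0.93  -0.002]
 [ 0.    -0.002 -1.   ]]
```

Emit:
servo_tool --pt "0 0 0 0 0 -50 1" --pt "0 0 0 0 0 -100 1" --pt "0 0 0 0 0 -150 1" --pt "0 0 0 0 0 -200 1" --pt "0 0 0 -45 -38 -200 1" --pt "0 0 0 -90 -76 -200 1" --pt "0 0 0 -135 -113 -200 1" --pt "0 0 0 -180 -151 -200 1"

```text
t: 1.1
eef_pos: [0.3237, 0.3263, 0.4049]
ee_rot: [-0.587, -3.086, 0.001]
contact_force: [0.4, 0.1, 0.9]
grip_width: 0.0175
grasp_force: 0.0
```

Emit:
servo_tool --pt "0 0 6 -57 -48 0 1" --pt "0 0 12 -114 -96 0 1" --pt "0 0 18 -171 -144 0 1" --pt "0 0 24 -228 -192 0 1" --pt "0 0 30 -285 -240 0 1" --pt "0 0 36 -342 -288 0 1" --pt "0 0 41 -400 -336 0 1" --pt "0 0 46 -457 -384 0 1"

```text
t: 2.1
eef_pos: [0.5614, -0.1139, 0.4049]
ee_rot: [-1.751, -2.607, -0.0]
contact_force: [-1.0, 0.3, -0.9]
grip_width: 0.0003
grasp_force: 0.0
```

Emit:
servo_tool --pt "0 0 0 0 0 0 1" --pt "0 0 0 0 0 0 1"

```text
t: 2.35
eef_pos: [0.5605, -0.1117, 0.4047]
ee_rot: [-1.746, -2.609, -0.0]
contact_force: [0.6, 0.7, -0.1]
grip_width: 0.0006
grasp_force: 0.0
```

```bash
cat > d.py <<'E'
from h import *
import sys
p=np.load("pose.npy"); s=telemetry.get_state(); R=Ro.from_rotvec(s["ee_rot"]).as_matrix()
print("t",s["t"],"tcp",s["eef_pos"].round(4),"F",s["contact_force"].round(1),"q",s["qpos"].round(2)); print(R.round(3))
X=w(p,eval(sys.argv[1]))[0]; print("target",X.round(4),"tool delta mm",(R.T@(X-s["eef_pos"])*1e3).round(1))
E
python3 d.py "[0,-.217,.103]"
```

```text
t 2.35 tcp [ 0.5605 -0.1117  0.4047] F [ 0.6  0.7 -0.1] q [-0.35  0.13  1.23  0.    1.78 -0.74]
[[-0.381  0.924 -0.002]
 [ 0.924  0.381  0.001]
 [ 0.002 -0.001 -1.   ]]
target [ 0.6074 -0.1994  0.103 ] tool delta mm [-99.4  10.2 301.5]
```

Emit:
servo_tool --pt "0 0 0 -50 5 0 1" --pt "0 0 0 -99 10 30 1" --pt "0 0 0 -99 10 90 1" --pt "0 0 0 -99 10 150 1" --pt "0 0 0 -99 10 210 1" --pt "0 0 0 -99 10 260 1" --pt "0 0 0 -99 10 280 1" --pt "0 0 0 -99 10 280 1"

```text
t: 3.35
eef_pos: [0.6075, -0.1983, 0.1252]
ee_rot: [-1.744, -2.611, 0.0]
contact_force: [-0.2, -0.4, 0.1]
grip_width: 0.0003
grasp_force: 0.0
```

```bash
python3 d.py "[0,-.217,.076]"
python3 - <<'E'
from cell import optics
import cv2,numpy as np
t=optics.read_camera("top")[130:230,180:313]; s=optics.read_camera("side")[135:270,205:320]
a=cv2.resize(t[:,:,::-1],None,fx=3.3,fy=3.3,interpolation=cv2.INTER_CUBIC); b=cv2.resize(s[:,:,::-1],None,fx=3.1,fy=3.1,interpolation=cv2.INTER_CUBIC)
c=np.zeros((420,800,3),np.uint8); c[:330,:439]=a; c[:418,443:799]=b
cv2.imwrite("pics/crop2.png",c)
E
```

```text
t 3.35 tcp [ 0.6075 -0.1983  0.1252] F [-0.2 -0.4  0.1] q [-0.45  0.41  1.45  0.    1.28 -0.84]
[[-0.383  0.924 -0.001]
 [ 0.924  0.383  0.001]
 [ 0.001 -0.001 -1.   ]]
target [ 0.6074 -0.1994  0.076 ] tool delta mm [-1.  -0.4 49.2]
```

View pics/crop2.png

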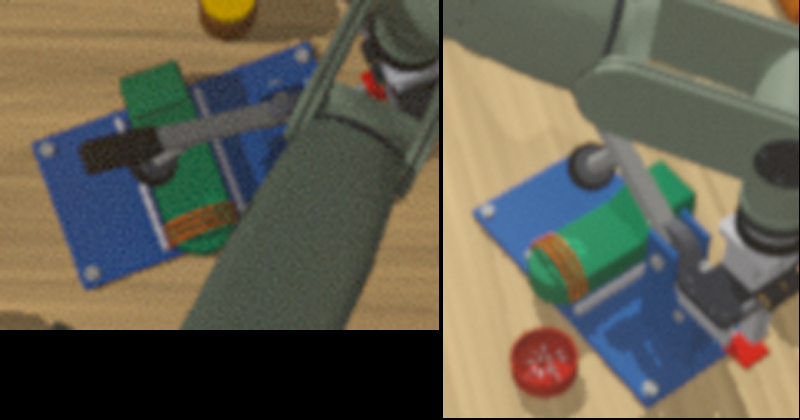

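The fingers stand just above the tab at crop (750,340), clear of the cheeks, and nothing has moved.

Emit:
servo_tool --pt "0 0 0 0 0 10 1" --pt "0 0 0 0 0 20 1" --pt "0 0 0 0 0 25 1" --pt "0 0 0 0 0 30 1" --pt "0 0 0 0 0 30 1"

```text
t: 4.08
eef_pos: [0.6079, -0.1999, 0.0951]
ee_rot: [-1.748, -2.611, 0.0]
contact_force: [0.6, -0.3, -0.5]
grip_width: 0.0004
grasp_force: 0.1
```

Emit:
servo_tool --pt "0 0 0 0 0 5 1" --pt "0 0 0 0 0 10 1" --pt "0 0 0 0 0 15 1" --pt "0 0 0 0 0 18 1" --pt "0 0 0 0 0 18 1" --pt "0 0 0 0 0 18 1"

```text
t: 4.82
eef_pos: [0.6077, -0.1998, 0.0771]
ee_rot: [-1.747, -2.611, 0.001]
contact_force: [0.3, 0.1, 0.5]
grip_width: 0.0001
grasp_force: 0.0
```

Emit:
servo_tool --pt "0 0 0 0 0 2 1" --pt "0 0 0 0 0 4 1"

```text
t: 5.08
eef_pos: [0.608, -0.1997, 0.0737]
ee_rot: [1.747, 2.611, 0.0]
contact_force: [-0.5, 1.4, 2.5]
grip_width: 0.0008
grasp_force: 1.1
```

```bash
cat > crop.py <<'E'
from cell import optics
import cv2,numpy as np,sys
s=optics.read_camera("side")[135:270,205:320]; t=optics.read_camera("top")[130:230,180:313]
a=cv2.resize(t[:,:,::-1],None,fx=3.3,fy=3.3,interpolation=cv2.INTER_CUBIC); b=cv2.resize(s[:,:,::-1],None,fx=3.1,fy=3.1,interpolation=cv2.INTER_CUBIC)
c=np.zeros((420,800,3),np.uint8); c[:330,:439]=a; c[:418,443:799]=b
cv2.imwrite(f"pics/{sys.argv[1]}.png",c)
E
python3 crop.py crop3; python3 d.py "[0,-.217,.076]"
```

```text
t 5.175 tcp [ 0.608  -0.1997  0.0734] F [-0.1  0.3  2. ] q [-0.45  0.47  1.48  0.    1.19 -0.84]
[[-0.381  0.924  0.   ]
 [ 0.924  0.381 -0.   ]
 [-0.     0.    -1.   ]]
target [ 0.6074 -0.1994  0.076 ] tool delta mm [ 0.6 -0.4 -2.6]
```

View pics/crop3.png

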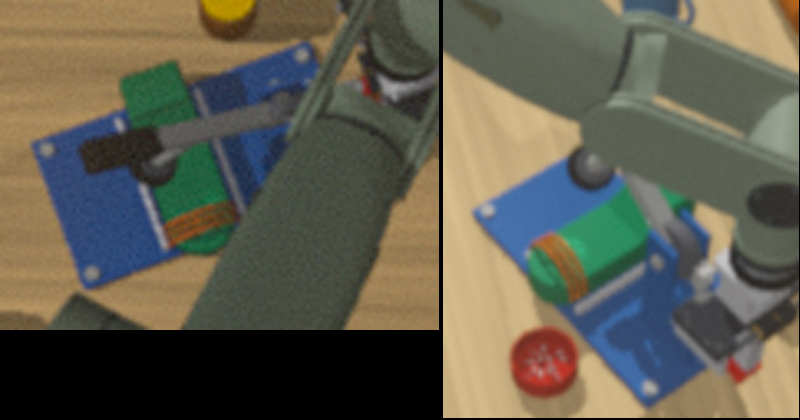

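The pawl tab is down: it moved from about (747,347) to (742,367) in the side crop, at TCP z 73 mm, about 30 mm lower, while the press arm is still raised. Next I lift and move over the grip.

Emit:
servo_tool --pt "0 0 0 0 0 -50 1" --pt "0 0 0 0 0 -110 1" --pt "0 0 0 0 0 -170 1" --pt "0 0 0 0 0 -230 1" --pt "0 0 0 0 0 -290 1" --pt "0 0 0 0 0 -320 1" --pt "0 0 0 50 0 -320 1" --pt "0 0 0 100 0 -320 1"

```text
t: 6.18
eef_pos: [0.5695, -0.1068, 0.3933]
ee_rot: [1.749, 2.609, 0.0]
contact_force: [0.0, -0.3, 0.3]
grip_width: 0.0004
grasp_force: 0.0
```

Emit:
servo_tool --pt "0 0 0 50 0 0 1" --pt "0 0 0 100 0 0 1" --pt "0 0 0 150 0 0 1" --pt "0 0 0 188 0 0 1" --pt "0 0 0 188 0 0 1" --pt "0 0 0 188 0 0 1"

```text
t: 6.92
eef_pos: [0.4983, 0.0661, 0.3932]
ee_rot: [1.747, 2.61, -0.001]
contact_force: [-0.3, 1.0, 0.3]
grip_width: 0.0006
grasp_force: 0.0
```

```bash
python3 crop.py crop4; python3 d.py "[0,.0709,.2869]"
python3 - <<'E'
import numpy as np
for th in np.arange(0,.61,.05):
    a=.6-th; y=-.1+.225*np.cos(a)-.012*np.sin(a)-.008; z=.15+.225*np.sin(a)+.012*np.cos(a)
    print(round(th,2), "dx %.1f z %.1f"%((y-.0709)*1e3,z*1e3))
E
```

```text
t 7.025 tcp [0.4985 0.0655 0.3931] F [-0.8  0.2 -0.1] q [-0.04 -0.03  1.42 -0.    1.75 -0.43]
[[-0.38   0.925 -0.   ]
 [ 0.925  0.38  -0.   ]
 [-0.    -0.001 -1.   ]]
target [0.4989 0.0673 0.2869] tool delta mm [  1.6   1.2 106.2]
0.0 dx 0.0 z 286.9
0.05 dx 6.6 z 277.8
0.1 dx 12.8 z 268.4
0.15 dx 18.5 z 258.7
0.2 dx 23.7 z 248.7
0.25 dx 28.3 z 238.4
0.3 dx 32.5 z 228.0
0.35 dx 36.1 z 217.3
0.4 dx 39.2 z 206.5
0.45 dx 41.8 z 195.5
0.5 dx 43.8 z 184.4
0.55 dx 45.2 z 173.2
0.6 dx 46.1 z 162.0
```

View pics/crop4.png

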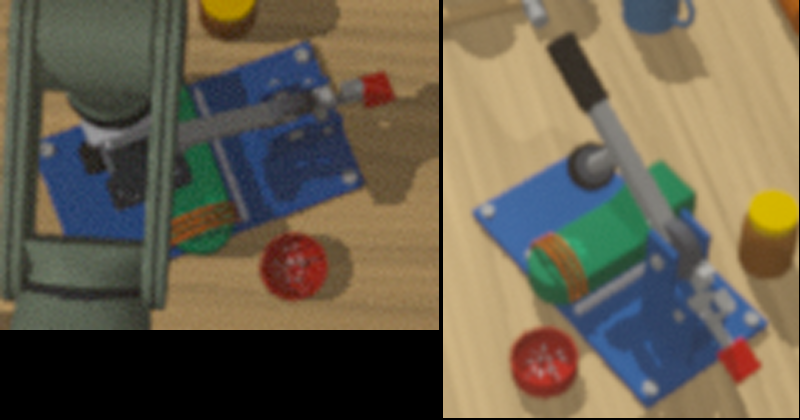

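The side crop shows the tab now low at (740,360), the press arm still raised with its grip at (578,70), and the clog in its place. The gripper is above the grip. Next I push down along the arc.

Emit:
servo_tool --pt "0 0 0 2 1 50 1" --pt "0 0 0 2 1 90 1" --pt "0 0 0 2 1 100 1" --pt "0 0 0 3 1 108 1" --pt "0 0 0 8 1 115 1" --pt "0 0 0 14 1 125 1" --pt "0 0 0 20 1 135 1" --pt "0 0 0 25 1 144 1"

```text
t: 8.02
eef_pos: [0.49, 0.0905, 0.2492]
ee_rot: [1.746, 2.61, 0.001]
contact_force: [1.6, -2.6, 1.5]
grip_width: 0.0009
grasp_force: 1.3
```

```bash
python3 crop.py crop5; python3 d.py "[0,.117,.162]"
```

```text
t 8.125 tcp [0.4887 0.0912 0.2482] F [0.5 0.5 0.5] q [ 0.01  0.01  1.67  0.    1.46 -0.38]
[[-0.382  0.924 -0.002]
 [ 0.924  0.382  0.001]
 [ 0.002 -0.001 -1.   ]]
target [0.4816 0.11   0.162 ] tool delta mm [20.   0.7 86.2]
```

View pics/crop5.png

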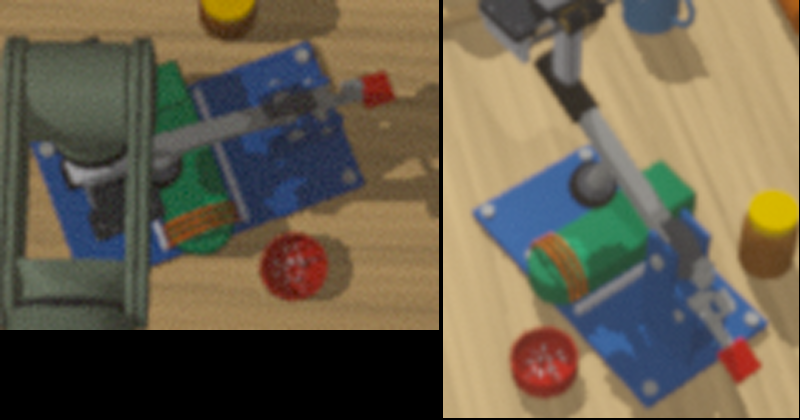

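The finger is on the grip at (568,80), the arm has passed the old tooth stop, and the clog has not shifted. I continue along the arc.

Emit:
servo_tool --pt "0 0 0 5 0 10 1" --pt "0 0 0 9 0 21 1" --pt "0 0 0 12 0 31 1" --pt "0 0 0 15 0 42 1" --pt "0 0 0 18 0 53 1" --pt "0 0 0 20 0 64 1" --pt "0 0 0 21 0 72 1" --pt "0 0 0 21 0 76 1"

```text
t: 9.12
eef_pos: [0.481, 0.1096, 0.1727]
ee_rot: [-1.747, -2.61, 0.001]
contact_force: [0.3, 2.8, 3.0]
grip_width: 0.0007
grasp_force: 1.3
```

Emit:
servo_tool --pt "0 0 0 0 0 3 1" --pt "0 0 0 0 0 6 1" --pt "0 0 0 0 0 9 1" --pt "0 0 0 0 0 10 1"

```text
t: 9.62
eef_pos: [0.4812, 0.1095, 0.1647]
ee_rot: [-1.747, -2.61, 0.001]
contact_force: [-5.8, 1.4, 13.5]
grip_width: 0.0003
grasp_force: 6.2
```

Emit:
servo_tool --pt "0 0 0 0 0 1 1" --pt "0 0 0 0 0 2 1" --pt "0 0 0 0 0 2 1"

```text
t: 10.0
eef_pos: [0.4812, 0.1096, 0.1642]
ee_rot: [-1.747, -2.611, 0.0]
contact_force: [-8.2, 1.5, 16.1]
grip_width: 0.0004
grasp_force: 8.4
```

```bash
python3 d.py "[0,.117,.162]"
```

```text
t 10.0 tcp [0.4812 0.1096 0.1642] F [-8.2  1.5 16.1] q [ 0.05  0.07  1.78  0.    1.29 -0.34]
[[-0.381  0.924 -0.   ]
 [ 0.924  0.381 -0.   ]
 [ 0.    -0.    -1.   ]]
target [0.4816 0.11   0.162 ] tool delta mm [0.3 0.5 2.2]
```

The pad is seated: force rises with almost no further travel. I retreat straight up and check.

Emit:
servo_tool --pt "0 0 0 0 0 -5 1" --pt "0 0 0 0 0 -20 1" --pt "0 0 0 0 0 -60 1" --pt "0 0 0 0 0 -110 1" --pt "0 0 0 0 0 -150 1" --pt "0 0 0 0 0 -180 1" --pt "0 0 0 0 0 -180 1"

```text
t: 10.88
eef_pos: [0.4832, 0.1092, 0.3446]
ee_rot: [1.745, 2.606, 0.006]
contact_force: [0.3, 0.3, -0.0]
grip_width: 0.0005
grasp_force: 0.0
```

```bash
python3 crop.py crop6
python3 - <<'E'
from h import *
p=np.load("pose.npy")
for th in (.5,.57,.6):
    a=.6-th; X=w(p,[0,-.1+.265*np.cos(a)-0*np.sin(a),.15+.265*np.sin(a)])
    print(th,(proj("side",X)-[205,135])*3.1+[443,0])
E
```

```text
0.5 [[529.3909022   86.53829982]]
0.57 [[529.07267831  96.96171193]]
0.6 [[529.14217378 101.57892653]]
```

View pics/crop6.png

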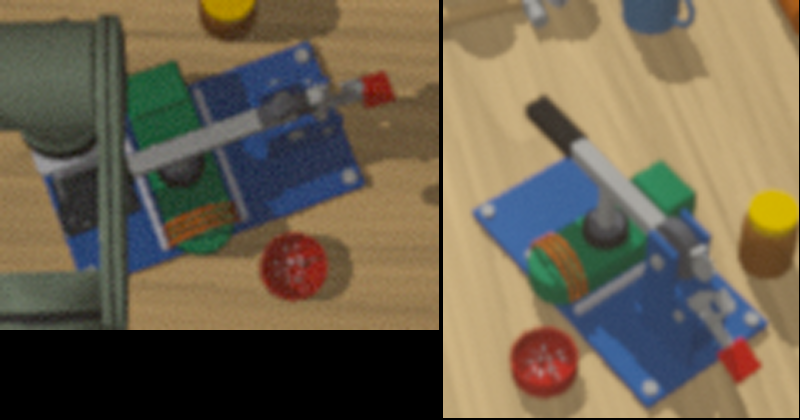

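The arm is level: its tip in the side crop is near (537,103), against a predicted (529,102). The pad rests on the green clog at (605,230), and the clog, tin and jar have not moved.

```bash
python3 -c "
from cell import workorder
print(workorder.job_done())"
```

```text
the job is handed in; nothing more can be done
None
```

The press is closed on the green clog and the job is handed in: pawl pressed clear first, arm then pushed down level until the pad sat on the clog, with the clog, tin and jar unmoved in the last pictures; no verdict came back at hand-in.

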